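# Clear the spoon and cover the nut pots

## Robot

A 6-joint arm with a two-finger parallel gripper is mounted at the origin on the work surface. World frame = base frame: x ahead of the robot, y to its left, z up, the work surface at z = 0. Lengths are in mm, angles in rad, forces in N, time in s.
With the tool pointing down it reaches from about 300 to 1000 mm from the base axis. Payload 5.1 kg.
Tool frame: the origin (TCP) lies at the very end of the fingers, on their centre line; the grasp point (between the pads) lies 19 mm behind it; z points along the fingers, y is the line along which they close (so a half turn about z gives the same grasp; the last joint's range is limited). The gripper opens to 95 mm and grips with 3 to 60 N. Pads are 20 mm wide; open, the fingers measure 119 mm over their backs; the gripper's body (75 mm by 180 mm) begins 59 mm behind the grasp point.
Start: joints at [1.099, 0.124, 1.65, -0, 1.367, -0.083], TCP at [246.42, 601.466, 214.656] pointing down, gripper open.
Joint ranges: [-2.61, 2.61], [-1.02, 2.33], [0.03, 2.71], [-1.35, 4.49], [0.32, 2.68], [-2.91, 2.91]. Speed limits (rad/s): [2.57, 2.57, 3.14, 3.14, 3.14, 3.14].

## Interface

Orientations are given as a rotation vector (axis times angle).
In Python, from plant import bot gives the robot as it stands. The module is installed in compiled form; this text tells all that it offers.
- The arm moves only by the tool move_arm, never from a script. Its argument "motion" is a list that holds one entry, the list of rows, each a list of 5 numbers: the opening, from 0 (shut) to 1 (fully open), then the shift along the tool's x, y, z in cm, then the turn about the tool's z in degrees. A call has 1 to 5 rows; each row is the pose to reach, as a shift and turn from the pose commanded when the call began, along the tool's axes at that moment; what a row does not reach only later rows make up. A row lasts 1/12 s, in which the tool goes at most 41.7 mm and 7.16 degrees, less where a joint would pass 70% of its speed; a pose out of reach is approached as far as the arm can. A call with a gripper value outside its range is refused whole. The fingers move at their own pace and stop on an object; "force" is the grip in N (left out, the last holds). Time passes only in rows, so rows that repeat a pose let the fingers close. It gives the time, the measured TCP pose, the force, the opening and the grip force at its end, in the units of the state.
- bot.state(): the state, without advancing time (a new reading comes with each control period).
- bot.capture(name): name is "side" or "top" or "wrist"; returns (picture, depth): 384x512x3 uint8, blue, green, red; 384x512 float32, mm along the optical axis (not along the pixel's ray), 0 where there is no reading.
- bot.camera_model(name): a dict with "fx", "fy", "cx", "cy" (pixels), "k1" (the pictures are not rectified: a ray, as slopes to the right and down, at radius r is drawn at 1 + k1 r^2 times it, then the intrinsics apply), "extrinsics" (4x4, takes a point from camera to world coordinates). Camera axes: x right, y down, z forward; pixel columns grow to the right and rows downward; lengths in mm; the calibration is good to about 2 mm. A picture is of the moment at which its call begins: read the wrist's pose just before it. camera_model takes no time and is no camera call; for the wrist camera it gives the pose at the moment of the call.
- bot.finish_job(): hands the job in; it is judged then, once.
The state is a dict: "clock": time; "q": joint angles; "qvel": joint speeds; "tau": joint torques, N m; "position": TCP position; "orientation": TCP orientation; "contact_force": force on the tool from outside, world axes, zero at the start; "ft_torque": the same for the moment, N m; "opening": opening from 0.0 (shut) to 1.0 (fully open); "grip_force": force on a finger pad.
Only numpy, scipy, OpenCV 4.12 (cv2) and the standard library are available. Lean on these libraries where they do the work, as an engineer would, in place of code of your own. Each camera call takes 0.05 s, during which the arm holds its last target. There are 200 camera calls.

## Task

The wooden spoon has been left lying across the larger of the two white pots of nuts. First lay the spoon in the white oblong spoon rest, flat and wholly inside it; then cover each pot with the wooden lid that fits it, set down gently and fully seated. Leave the pots standing where they are and do not disturb the other things on the table.

Things in the scene. Friction and masses are not known exactly. Their poses are not given: they have to be found in the camera images.
- large_pot: larger round white ceramic pot, open at the top, 75 mm tall, 100 mm outer and 90 mm inner diameter at the rim, nuts inside up to about 40 mm from the table; origin: centre of its underside, z up
- small_pot: smaller round white ceramic pot, open at the top, 60 mm tall, 76 mm outer and 66 mm inner diameter at the rim, nuts inside up to about 36 mm from the table; origin: centre of its underside, z up
- large_lid: larger round wooden lid, lying right side up on the table: a tapered plug 83 mm across and 8 mm deep underneath, a disc 104 mm across from 8 to 15 mm, and on top a round knob 22 mm across from 15 to 45 mm; origin: centre of the plug's underside, z up. Seated on the large pot its origin is 8 mm below the rim (67 mm above the pot's underside)
- small_lid: smaller round wooden lid, lying right side up on the table: a tapered plug 59 mm across and 8 mm deep underneath, a disc 80 mm across from 8 to 15 mm, and on top a round knob 22 mm across from 15 to 45 mm; origin: centre of the plug's underside, z up. Seated on the small pot its origin is 8 mm below the rim (52 mm above the pot's underside)
- spoon: wooden spoon 210 mm long, lying level across the rim of the large pot; straight handle 14 mm wide and 12 mm thick (x from -105 to +60 mm), round bowl 50 mm across and 14 mm thick centred at x = +80 mm; origin: middle of its length on the underside; x points from the handle to the bowl, z up; balances near x = +15 mm
- spoon_bowl_end (a point): tip of the spoon's bowl, on the underside
- spoon_handle_end (a point): end of the spoon's handle, on the underside
- spoon_rest: oblong white ceramic dish, fixed to the table, 260 by 95 mm outside, 20 mm tall, walls and floor 5 mm thick (inside 250 by 85 mm, 15 mm deep); origin: centre of its underside; x along its length, z up
- egg_cup: white egg cup, 46 mm tall, 44 mm across; bystander, to be left alone; origin: centre of its underside
- coaster: flat cork disc without a knob, 92 mm across, 8 mm thick (not a lid); bystander, to be left alone; origin: centre of its underside
- shaker: white salt shaker, 60 mm tall, 38 mm across; bystander, to be left alone; origin: centre of its underside
- bowl: blue bowl, 110 mm across, 45 mm tall; bystander, to be left alone; origin: centre of its underside
- creamer: small steel jug with a handle, 56 mm across, 65 mm tall; bystander, to be left alone; origin: centre of its underside
There are look-alikes about, which are no part of the job. Of the things shaped like the spoon, the wooden one is meant.

How it is judged (in metres and radians):
On the way, in this order (a step that is already met when the one before it is completed fails the run):
1. the spoon lies flat inside the spoon rest while both lids are still off their pots (x of spoon_bowl_end in the frame of spoon_rest between -0.13 and 0.13 m and y of spoon_bowl_end in the frame of spoon_rest between -0.043 and 0.043 m and z of each of spoon_bowl_end, spoon_handle_end in the frame of spoon_rest below 0.012 m and x of spoon_handle_end in the frame of spoon_rest between -0.13 and 0.13 m and y of spoon_handle_end in the frame of spoon_rest between -0.043 and 0.043 m and horizontal distance between large_lid and large_pot above 0.06 m and horizontal distance between small_lid and small_pot above 0.06 m), for 0.2 s.
2. both pots are covered with their own lids (horizontal distance between large_lid and large_pot below 0.006 m and z of large_lid in the frame of large_pot between 0.0645 and 0.0695 m and angle between each of large_lid, small_lid's own z axis and vertical below 0.06 rad and horizontal distance between small_lid and small_pot below 0.006 m and z of small_lid in the frame of small_pot between 0.0495 and 0.0545 m), for 0.2 s.
At the end, for the whole second after the job is handed in: Spoon flat in the rest: both ends inside its outline, at most 7 mm above its floor. Each lid on its own pot, centred within 6 mm, level within 0.06 rad, disc within 2.5 mm of the rim. Pots upright within 0.06 rad, within 40 mm of where they stood. All at rest (all of step 2 and x of spoon_bowl_end in the frame of spoon_rest between -0.13 and 0.13 m and y of spoon_bowl_end in the frame of spoon_rest between -0.043 and 0.043 m and z of each of spoon_bowl_end, spoon_handle_end in the frame of spoon_rest below 0.012 m and x of spoon_handle_end in the frame of spoon_rest between -0.13 and 0.13 m and y of spoon_handle_end in the frame of spoon_rest between -0.043 and 0.043 m and angle between each of large_pot, small_pot's own z axis and vertical below 0.06 rad and distance of each of large_pot, small_pot from where it was at the start of the episode below 0.04 m and linear speed of each of spoon, large_lid, small_lid below 0.02 m/s); the robot touches nothing.
It fails at once if a lid is dropped onto its pot (falls into the mouth at over 0.5 m/s) instead of being set down ((horizontal distance between large_lid and large_pot below 0.04 m and z of large_lid in the frame of large_pot below 0.079 m and linear speed of large_lid above 0.5 m/s) or (horizontal distance between small_lid and small_pot below 0.04 m and z of small_lid in the frame of small_pot below 0.064 m and linear speed of small_lid above 0.5 m/s)).
It fails at once if a lid is pressed hard on a pot (over 40 N) (contact force between any of large_lid, small_lid and large_pot above 40 N or contact force between any of large_lid, small_lid and small_pot above 40 N).
It fails at once if a pot is tipped by more than 0.3 rad (angle between any of large_pot, small_pot's own z axis and vertical above 0.3 rad).
It fails at once if a bystander is shifted by more than 30 mm or tipped by more than 0.3 rad (distance of any of egg_cup, coaster, shaker, bowl, creamer from where it was at the start of the episode above 0.03 m or angle between any of egg_cup, coaster, shaker, bowl, creamer's own z axis and vertical above 0.3 rad).
It also fails if it takes over 72 s, if anything falls off the work surface, if the arm or the gripper's body presses on something with over 40 N, if the wrist force passes 120 N, or if a joint passes its speed limit or range.

## Working session

There is one attempt and no reset: what is moved stays moved. The work goes in short steps, Python scripts to look and compute and a tool call to move; the robot and the scene stay as the last step left them, time stands still between calls to the robot, and variables do not carry over. Pictures are saved under pics/ and viewed, at most 10 in all, crops included, and the job is handed in when it is done.

Besides the shell and the picture viewer there is one more tool, called after "Call:" as name([rows], argument=value, ...), one row to a line, values as JSON. move_arm: Moves the arm, as the interface text tells. Its arguments: {"type":"object","properties":{"motion":{"type":"array","items":{"type":"array","items":{"type":"array","items":{"type":"number"}}}},"force":{"type":"number"}},"required":["motion"]}

```bash
mkdir -p pics; cat > h.py <<'E'
import numpy as np, cv2
from plant import bot
def undist(m,px):
    K=np.array([[m['fx'],0,m['cx']],[0,m['fy'],m['cy']],[0,0,1.]])
    return cv2.undistortPoints(np.array(px,float).reshape(-1,1,2),K,np.array([m['k1'],0,0,0.])).reshape(-1,2)
def ray(m,px):
    E=np.array(m['extrinsics']); s=undist(m,px)
    return E[:3,3], np.c_[s,np.ones(len(s))]@E[:3,:3].T
def onplane(m,px,z):
    o,d=ray(m,px); return o+d*((z-o[2])/d[:,2])[:,None]
def cloud(m,D):
    v,u=np.mgrid[:384,:512]; s=undist(m,np.stack([u,v],-1).reshape(-1,2))
    E=np.array(m['extrinsics']); p=np.c_[s,np.ones(len(s))]*D.reshape(-1,1)
    return (p@E[:3,:3].T+E[:3,3]).reshape(384,512,3)
E
python3 - <<'E'
from h import *
s=bot.state();print(s)
ims=[]
for n in ['top','side','wrist']:
    m=bot.camera_model(n); I,D=bot.capture(n); np.savez(f'{n}0.npz',I=I,D=D,**{k:np.array(v) for k,v in m.items()})
    print(n,m['fx'],m['k1'],np.round(m['extrinsics'],3).tolist()); cv2.imwrite(f'pics/{n}0.png',I)
E
```

```text
{'clock': 0.0, 'q': array([ 1.09938382e+00,  1.24489242e-01,  1.65165792e+00, -3.84026988e-05,
        1.36748278e+00, -8.26233224e-02]), 'qvel': array([ 0.00210612, -0.00018005,  0.00013601, -0.00023077,  0.00038621,
       -0.00019357]), 'tau': array([-1.26605035e-03, -4.17606640e+01, -3.59927237e+01,  7.72633147e-02,
        4.94624313e-02, -1.43798575e-04]), 'position': array([246.15657532, 600.90194875, 213.40681742]), 'orientation': array([-0.60675656, -3.0819098 ,  0.00309379]), 'contact_force': array([ 0.47416144, -0.7849734 ,  0.80587108]), 'ft_torque': array([ 0.02615885, -0.03320619, -0.00021052]), 'grip_force': 0.0, 'opening': 1.0010545342763553}
top 491.2756753826152 0.0006120271678806821 [[0.103, -0.974, 0.204, 212.203], [-0.995, -0.1, 0.025, -16.818], [-0.004, -0.205, -0.979, 1525.05], [0.0, 0.0, 0.0, 1.0]]
side 487.1888848655772 -0.003918779937084121 [[0.958, -0.136, 0.252, 213.751], [-0.286, -0.472, 0.834, -1117.486], [0.006, -0.871, -0.491, 727.999], [0.0, 0.0, 0.0, 1.0]]
wrist 330.1674304462064 -0.01658024255920482 [[0.38, 0.898, 0.221, 184.822], [0.925, -0.368, -0.093, 627.36], [-0.002, 0.24, -0.971, 385.419], [0.0, 0.0, 0.0, 1.0]]
```

View pics/top0.png

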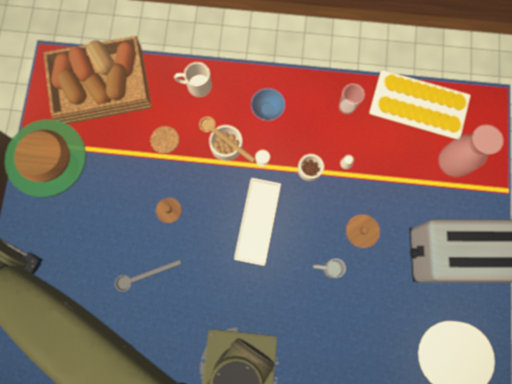

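View pics/side0.png

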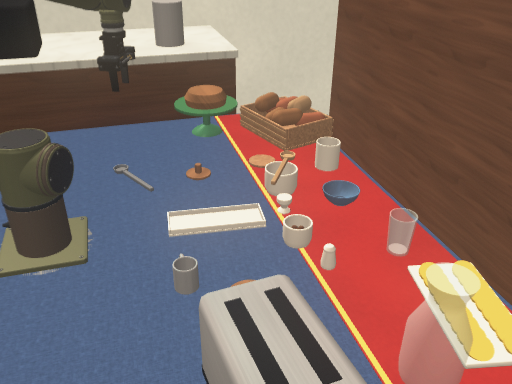

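The top view shows the large pot at (226,142), with the wooden spoon across it from its bowl at (207,124) to its handle end at (253,161). The small pot is at (311,166), the rest at (258,222), the small lid at (168,210) and the large lid at (363,231). In the side view the pots are at (281,178) and (297,231), the rest at (216,219) and the small lid at (198,172). The large lid is hidden behind the toaster there.

```bash
cat > m1.py <<'E'
from h import *
def load(n):
    z=np.load(n+'0.npz'); return z['I'],z['D'],{k:z[k] for k in z.files if k not in 'ID'}
I,D,m=load('top'); C=cloud(m,D)
hsv=cv2.cvtColor(I,cv2.COLOR_BGR2HSV).astype(int)
H,S,V=hsv[...,0],hsv[...,1],hsv[...,2]
white=(S<70)&(V>150); wood=(H>4)&(H<22)&(S>70)&(V>90)
def comp(mask,seed,r=30):
    k=np.zeros_like(mask); k[seed[1]-r:seed[1]+r,seed[0]-r:seed[0]+r]=1
    mm=(mask&k).astype(np.uint8); n,l,st,c=cv2.connectedComponentsWithStats(mm)
    i=1+np.argmax(st[1:,4]); return l==i
def circ(px,z):
    P=onplane(m,px,z)[:,:2]; c,r=cv2.minEnclosingCircle(P.astype(np.float32)); return np.round(c,1),round(r,1)
for n,seed,z,mask,r in [('small_lid',(168,210),15,wood,20),('large_lid',(363,231),15,wood,25),('coaster',(165,139),8,wood,18)]:
    M=comp(mask,seed,r); v,u=np.nonzero(M); h=C[M][:,2]
    print(n,M.sum(),circ(np.c_[u,v],z),'z pct',np.round(np.percentile(h,[5,25,50,75,90,98,100]),1))
    K=M&(C[...,2]>28); v,u=np.nonzero(K); print('  knob',K.sum(),C[K].mean(0).round(1) if K.any() else '')
for n,seed,z,r in [('large_pot',(226,142),75,20),('small_pot',(311,166),60,16),('egg',(262,157),46,9),('shaker',(347,161),60,10)]:
    M=comp(white,seed,r); v,u=np.nonzero(M); h=C[M][:,2]
    R=M&(C[...,2]>z-12); v2,u2=np.nonzero(R)
    print(n,M.sum(),circ(np.c_[u2,v2],z),'z',np.round(np.percentile(h,[5,50,90,98,100]),1))
M=comp(white,(258,222),50); v,u=np.nonzero(M); P=onplane(m,np.c_[u,v],20)[:,:2]
print('rest',cv2.minAreaRect(P.astype(np.float32)),np.percentile(C[M][:,2],[5,50,90,98]))
k=np.zeros_like(white);k[110:172,195:262]=1
M=wood&k&(C[...,2]>70); P=C[M]; print('spoon',M.sum(),np.percentile(P[:,2],[5,50,95]))
v,u=np.nonzero(M); P=onplane(m,np.c_[u,v],86)[:,:2]; print(cv2.minAreaRect(P.astype(np.float32)));c=P.mean(0);w,s,vt=np.linalg.svd(P-c,full_matrices=0);t=(P-c)@vt[0]
print(c,vt[0],t.min(),t.max(), c+vt[0]*t.min(), c+vt[0]*t.max())
for lo in np.arange(-110,110,20):
    q=P[(t>lo)&(t<lo+20)]; tt=(q-c)@vt[1]
    if len(q):print(lo,len(q),tt.mean().round(1),np.ptp(tt).round(1))
# coarse view
print('creamer',onplane(m,[[335,268]],60),'mug',onplane(m,[[197,78]],60))
vis=I.copy(); vis[M]=(0,255,0); cv2.imwrite('pics/c1.png',cv2.resize(vis[100:280,120:400],None,fx=2.8,fy=2.8,interpolation=cv2.INTER_CUBIC))
# side view
I2,D2,m2=load('side');C2=cloud(m2,D2)
for n,(x0,x1,y0,y1) in dict(slid=(183,213,160,182),lpot=(262,300,150,200),spot=(280,315,212,248),spoon=(270,298,148,186)).items():
    c=C2[y0:y1,x0:x1].reshape(-1,3); print(n,'side z',np.percentile(c[:,2],[50,90,98,100]).round(1))
hs=cv2.cvtColor(I2,cv2.COLOR_BGR2HSV).astype(int); W=(hs[...,1]<70)&(hs[...,2]>120)
for n,(x0,x1,y0,y1),z in [('lpot',(262,300,160,200),75),('spot',(280,315,212,248),60)]:
    c=C2[y0:y1,x0:x1].reshape(-1,3); w=W[y0:y1,x0:x1].ravel()&(c[:,2]>z-7)&(c[:,2]<z+4); cc,r=cv2.minEnclosingCircle(c[w][:,:2].astype(np.float32)); print(n,w.sum(),cc,r)
w=wood2=(hs[...,0]>4)&(hs[...,0]<22)&(hs[...,1]>70)&(C2[...,2]>78); q=C2[148:190,262:300][w[148:190,262:300]]; print('spoon side',q.mean(0),q[:,2].min(),q[:,2].max(),cv2.minAreaRect(q[:,:2].astype(np.float32)))
E
python3 m1.py
```

```text
small_lid 490 (array([444.4, 269.6]), 39.3) z pct [   8.6   12.3   14.9   17.7   25.8   46.6 1525. ]
  knob 48 [434.3 255.2 104.5]
large_lid 876 (array([ 441.8, -336.3]), 51.6) z pct [   8.1   12.1   14.6   17.1   20.2   45.6 1525. ]
  knob 52 [ 409.8 -293.9  242.6]
coaster 753 (array([658.2, 307.2]), 65.9) z pct [  -2.7    3.1    6.5    9.    11.3   14.1 1525. ]
  knob 4 [ 212.2  -16.8 1525. ]
large_pot 121 (array([682.7, 102.9]), 43.9) z [19.8 61.4 75.  77.5 79. ]
small_pot 237 (array([ 617.5, -157.8]), 38.1) z [16.5 49.3 60.8 62.8 63.7]
egg 152 (array([635.6,  -5.8]), 22.3) z [  32.5   45.1   50.    52.9 1525. ]
shaker 97 (array([ 651.5, -270.8]), 12.5) z [16.4 49.8 60.3 63.8 64.9]
rest ((439.16961669921875, -10.022148132324219), (99.78409576416016, 264.4966735839844), 84.177734375) [-1.90314939  4.80382888 16.64334708 22.80802683]
spoon 493 [74.16350617 84.25205856 91.76420438]
((666.8541870117188, 104.85386657714844), (204.56777954101562, 91.49636840820312), 71.6866683959961)
[678.08055922 121.85013188] [-0.53775165 -0.8431033 ] -84.98038088651406 125.1668446042753 [723.77889894 193.49737106] [610.77188248  16.3215527 ]
-90 55 -0.9 43.7
-70 95 -1.8 47.3
-50 55 -0.9 37.8
-30 51 10.2 50.6
-10 35 -2.2 53.5
10 38 -1.0 93.3
30 36 -3.9 49.6
50 38 -1.4 39.3
70 32 0.6 15.0
90 32 0.7 14.8
creamer [[ 315.88815032 -252.57630511   60.        ]] mug [[871.94057283 227.97135887  60.        ]]
slid side z [  3.7  20.5  45.5 728. ]
lpot side z [ 39.4  83.9  88.9 728. ]
spot side z [ 31.5  58.1  61.8 728. ]
spoon side z [ 59.   87.4  89.8 728. ]
lpot 162 (665.5427856445312, 111.6904525756836) 52.87998962402344
spot 215 (616.2119750976562, -157.8380584716797) 39.683311462402344
spoon side [675.21118209 118.99973748  85.83054608] 78.09378357664991 93.56966411493397 ((659.8488159179688, 110.06351470947266), (212.48301696777344, 46.547542572021484), 51.90237045288086)
```

View pics/c1.png

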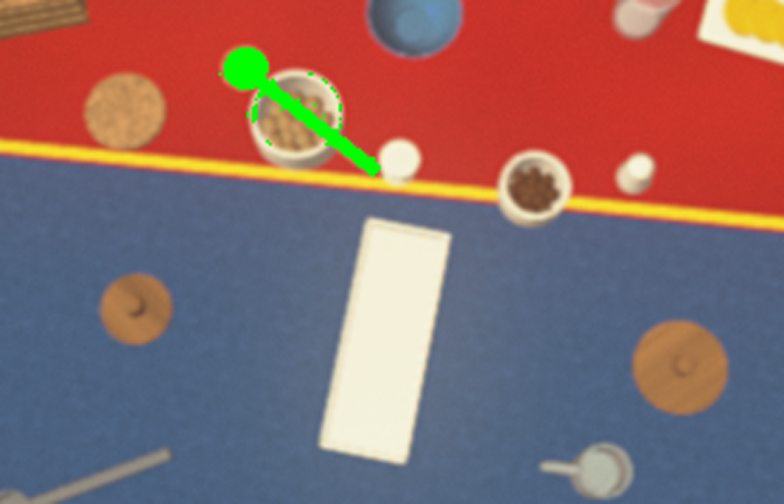

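The crop confirms the spoon mask along the handle, with the bowl tip near (724,193) mm and the handle end near (611,16) mm. The egg cup stands close to the handle end. I'll move over to look closer with the wrist camera, and for that I'm writing a small planner that prints round numbers.

```bash
cat > plan.py <<'E'
import numpy as np
from scipy.spatial.transform import Rotation as Ro
from plant import bot
def yaw(R): return np.degrees(np.arctan2(R[1,1],R[0,1]))   # world angle of tool y
def plan(wps):
    """wps: (x,y,z,yaw of tool y). prints per-call final rows: dx dy dz cm, turn deg (nominal tool-down)"""
    s=bot.state(); p=s['position'].copy(); R=Ro.from_rotvec(s['orientation']).as_matrix(); a=yaw(R)
    print('t',round(s['clock'],2),'at',p.round(1),'yaw',a.round(1),'tilt',round(np.degrees(np.arccos(-R[2,2])),2),'F',s['contact_force'].round(1),'open',round(s['opening'],3),'grip',round(s['grip_force'],1))
    for w in wps:
        w=np.array(w,float); d=w[:3]-p; da=(w[3]-a+180)%360-180
        n=max(1,int(np.ceil(max(np.linalg.norm(d)/190,abs(da)/34))))
        for i in range(n):
            t=p+(w[:3]-p)/(n-i); ta=((w[3]-a+180)%360-180)/(n-i)
            r=np.radians(a); Y=np.array([np.cos(r),np.sin(r),0]); Z=np.array([0,0,-1.]); X=np.cross(Y,Z)
            B=np.c_[X,Y,Z]; c=np.round(B.T@(t-p)/10,2 if n==1 else 1); g=-np.round(ta,1)
            print('  call',c.tolist(),g,'->',t.round(0)); p=p+B@c*10; a=a-g
E
python3 -c "
from plan import *
plan([(640,60,235,-32.5)])"
```

```text
t 0.15 at [246.2 601.1 213.7] yaw 67.7 tilt 0.09 F [ 1.3  0.6 -0.7] open 1.0 grip 0.0
  call [-14.2, -8.8, -0.5] 25.1 -> [345. 466. 219.]
  call [-16.6, -1.9, -0.5] 25.0 -> [443. 331. 224.]
  call [-15.9, 5.3, -0.6] 25.1 -> [541. 195. 229.]
  call [-12.1, 11.5, -0.5] 25.0 -> [640.  60. 235.]
```

Call:
move_arm([
  [[0.4,-14.2,-8.8,-0.5,25],[0.4,-14.2,-8.8,-0.5,25],[0.4,-14.2,-8.8,-0.5,25],[0.4,-14.2,-8.8,-0.5,25],[0.4,-14.2,-8.8,-0.5,25]],
])

```text
clock: 0.57
position: [347.9, 461.6, 219.6]
orientation: [1.27, 2.871, -0.002]
contact_force: [0.3, 0.8, -0.4]
opening: 0.705
grip_force: 0.0
```

Call:
move_arm([
  [[0.4,-16.6,-1.9,-0.5,25],[0.4,-16.6,-1.9,-0.5,25],[0.4,-16.6,-1.9,-0.5,25],[0.4,-16.6,-1.9,-0.5,25],[0.4,-16.6,-1.9,-0.5,25]],
])

```text
clock: 0.98
position: [446.4, 326.7, 224.7]
orientation: [1.861, 2.528, -0.001]
contact_force: [-0.0, 0.7, 0.4]
opening: 0.41
grip_force: 0.0
```

Call:
move_arm([
  [[0.4,-15.9,5.3,-0.6,25],[0.4,-15.9,5.3,-0.6,25],[0.4,-15.9,5.3,-0.6,25],[0.4,-15.9,5.3,-0.6,25],[0.4,-15.9,5.3,-0.6,25]],
])

```text
clock: 1.4
position: [545.0, 191.5, 230.7]
orientation: [2.363, 2.066, -0.0]
contact_force: [-0.1, 0.3, 0.9]
opening: 0.4
grip_force: 0.0
```

Call:
move_arm([
  [[0.4,-12.1,11.5,-0.5,25],[0.4,-12.1,11.5,-0.5,25],[0.4,-12.1,11.5,-0.5,25],[0.4,-12.1,11.5,-0.5,25],[0.4,-12.1,11.5,-0.5,25]],
])

```text
clock: 1.82
position: [643.6, 56.9, 235.1]
orientation: [2.754, 1.507, -0.0]
contact_force: [-0.7, -0.0, 0.1]
opening: 0.401
grip_force: 0.0
```

```bash
python3 - <<'E'
from h import *
from plan import plan
plan([])
m=bot.camera_model('wrist'); I,D=bot.capture('wrist'); np.savez('w1.npz',I=I,D=D,**{k:np.array(v) for k,v in m.items()})
cv2.imwrite('pics/w1.png',I); print(np.round(m['extrinsics'],2).tolist())
E
```

```text
t 1.82 at [643.6  56.9 235.1] yaw -32.6 tilt 0.13 F [-0.7 -0.   0.1] open 0.401 grip 0.0
[[0.84, -0.52, -0.13, 680.42], [-0.54, -0.82, -0.2, 114.49], [0.0, 0.24, -0.97, 406.88], [0.0, 0.0, 0.0, 1.0]]
```

View pics/w1.png

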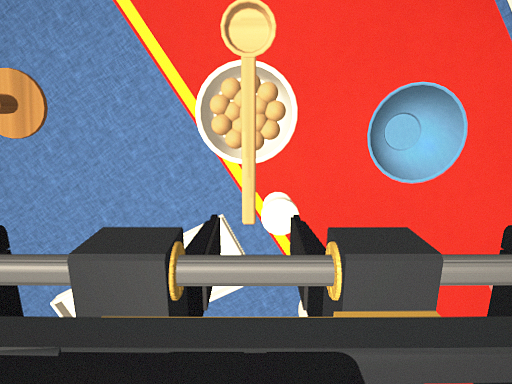

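In the wrist view the spoon runs vertically at column ~249, from its bowl at (248,28) to its handle end at (249,222). The large pot's rim is centred near (247,112), and the egg cup's at (280,213) right beside the handle end.

```bash
cat > m2.py <<'E'
from h import *
z=np.load('w1.npz'); I,D=z['I'],z['D']; m={k:z[k] for k in z.files if k not in 'ID'}
C=cloud(m,D); hsv=cv2.cvtColor(I,cv2.COLOR_BGR2HSV).astype(int); H,S,V=[hsv[...,i] for i in range(3)]
k=np.zeros(H.shape,bool); k[0:228,190:305]=1
wood=(H>8)&(H<28)&(S>70)&(V>80)&k
sp=wood&(C[...,2]>79); sp[:,:215]=0; sp[:,282:]=0
l=cv2.connectedComponentsWithStats(sp.astype(np.uint8)); i=1+np.argmax(l[2][1:,4]); sp=l[1]==i
print('spoon depth z',np.percentile(C[sp][:,2],[5,50,95]).round(1))
v,u=np.nonzero(sp); ha=(v>70)&(v<224); P=onplane(m,np.c_[u,v],87)[:,:2]
Q=P[ha]; c=Q.mean(0); d=np.linalg.svd(Q-c,full_matrices=0)[2][0]; d*=np.sign(d[1]); t=(P-c)@d
e0,e1=c+d*t.min(),c+d*t.max(); mid=(e0+e1)/2
print('ends',e0.round(1),e1.round(1),'len',np.ptp(t).round(1),'mid',mid.round(1),'ang',np.degrees(np.arctan2(d[1],d[0])).round(2),'grasp+15',(mid+15*d).round(1),'width',np.ptp((Q-c)@[-d[1],d[0]]).round(1))
# two-view height: handle end in top view (253,161): ray gap
w=np.array([[u[v==v.max()].mean(),v.max()]])
zt=np.load('top0.npz'); mt={k:zt[k] for k in zt.files if k not in 'ID'}
for zz in (70,80,87,95): print(zz,'end wrist',onplane(m,w,zz)[0,:2].round(1),'bowl',onplane(m,[[u.mean()*0+248,v.min()]],zz)[0,:2].round(1),'top',onplane(mt,[[252.5,161],[207,117]],zz)[:,:2].round(1).tolist())
white=(S<60)&(V>120)&k; R=white&(C[...,2]>70)&(C[...,2]<81)
v,u=np.nonzero(R); P=onplane(m,np.c_[u,v],75)[:,:2]; cc,r=cv2.minEnclosingCircle(P.astype(np.float32)); print('lpot rim z',np.median(C[R][:,2]),R.sum(),cc,r, cv2.fitEllipse(P.astype(np.float32)))
E
python3 m2.py; python3 -c "
from plan import *
plan([])"
```

```text
spoon depth z [81.1 88.  90.9]
ends [613.3  21.2] [725.1 195. ] len 206.7 mid [669.2 108.1] ang 57.26 grasp+15 [677.3 120.7] width 13.5
70 end wrist [609.7  16.2] bowl [727.6 199.2] top [[613.4, 22.6], [740.6, 178.8]]
80 end wrist [611.8  19.2] bowl [726.2 196.7] top [[610.6, 22.4], [737.0, 177.4]]
87 end wrist [613.3  21.2] bowl [725.2 194.9] top [[608.7, 22.2], [734.4, 176.5]]
95 end wrist [614.9  23.5] bowl [724.1 192.9] top [[606.5, 22.0], [731.5, 175.4]]
lpot rim z 76.53766200442993 1405 (670.3482666015625, 114.6038818359375) 49.84368896484375 ((670.2957763671875, 114.68302917480469), (94.32926940917969, 94.7507095336914), 72.0487289428711)
t 1.87 at [642.   59.4 234.9] yaw -32.4 tilt 0.05 F [0.1 0.4 0. ] open 0.399 grip 0.0
```

```bash
python3 -c "
from plan import *
plan([(677.3,120.7,120,-32.74),(677.3,120.7,73.5,-32.74)])"
```

```text
t 1.87 at [642.   59.4 234.9] yaw -32.4 tilt 0.05 F [0.1 0.4 0. ] open 0.399 grip 0.0
  call [7.07, -0.31, 11.49] 0.3 -> [677. 121. 120.]
  call [-0.0, 0.0, 4.65] -0.0 -> [677. 121.  74.]
```

Call:
move_arm([
  [[0.4,7.07,-0.31,11.5,0.3],[0.4,7.07,-0.31,11.5,0.3],[0.4,7.07,-0.31,11.5,0.3],[0.4,7.07,-0.31,11.5,0.3],[0.4,7.07,-0.31,11.5,0.3]],
])

```text
clock: 2.28
position: [672.5, 125.3, 115.5]
orientation: [-2.749, -1.513, 0.013]
contact_force: [-0.5, -0.6, -0.2]
opening: 0.397
grip_force: 0.0
```

Call:
move_arm([
  [[0.4,0,0,0,0],[0.4,0,0,0,0],[0.4,0,0,0,0]],
])

```text
clock: 2.53
position: [677.3, 122.7, 124.3]
orientation: [2.754, 1.508, 0.007]
contact_force: [0.2, 0.1, 0.0]
opening: 0.405
grip_force: 0.0
```

```bash
python3 -c "
from plan import *
plan([(677.3,120.7,73.5,-32.74)])"
```

```text
t 2.53 at [677.3 122.7 124.3] yaw -32.6 tilt 0.29 F [0.2 0.1 0. ] open 0.405 grip 0.0
  call [-0.17, 0.11, 5.08] 0.2 -> [677. 121.  74.]
```

Call:
move_arm([
  [[0.4,-0.1,0.1,1,0],[0.4,-0.1,0.1,2,0],[0.4,-0.1,0.1,3,0],[0.4,-0.1,0.1,3,0],[0.4,-0.1,0.1,3,0]],
])

```text
clock: 2.95
position: [675.0, 121.1, 88.7]
orientation: [-2.754, -1.508, 0.005]
contact_force: [0.5, 0.2, -0.1]
opening: 0.397
grip_force: 0.0
```

Call:
move_arm([
  [[0.4,0,0,0,0],[0.4,0,0,0,0]],
])

```text
clock: 3.12
position: [676.5, 121.5, 91.0]
orientation: [2.755, 1.509, 0.001]
contact_force: [0.2, -0.1, 1.0]
opening: 0.399
grip_force: 0.0
```

```bash
python3 -c "
from plan import *
plan([(677.3,120.7,73.5,-32.74)])"
```

```text
t 3.12 at [676.5 121.5  91. ] yaw -32.6 tilt 0.03 F [ 0.2 -0.1  1. ] open 0.399 grip 0.0
  call [-0.03, 0.11, 1.75] 0.2 -> [677. 121.  74.]
```

Call:
move_arm([
  [[0.4,0,0.1,0.9,0],[0.4,0,0.1,1.8,0],[0.4,0,0.1,1.8,0],[0.4,0,0.1,1.8,0],[0.4,0,0.1,1.8,0]],
])

```text
clock: 3.53
position: [676.8, 121.0, 72.2]
orientation: [-2.755, -1.509, 0.001]
contact_force: [-0.4, -0.4, 0.4]
opening: 0.398
grip_force: 0.0
```

Call:
move_arm([
  [[0,0,0,0,0],[0,0,0,0,0],[0,0,0,0,0],[0,0,0,0,0],[0,0,0,0,0]],
], force=15)

```text
clock: 3.95
position: [677.2, 121.0, 73.0]
orientation: [2.755, 1.509, 0.001]
contact_force: [0.4, -0.5, -0.2]
opening: 0.148
grip_force: 15.0
```

```bash
python3 -c "
from plan import *
plan([(677.3,120.7,140,-32.74)])"
```

```text
t 3.95 at [677.2 121.   73. ] yaw -32.6 tilt 0.03 F [ 0.4 -0.5 -0.2] open 0.148 grip 15.0
  call [-0.02, 0.02, -6.7] 0.2 -> [677. 121. 140.]
```

Call:
move_arm([
  [[0,0,0,-1,0],[0,0,0,-2.5,0],[0,0,0,-4.5,0],[0,0,0,-6.5,0],[0,0,0,-8,0]],
])

```text
clock: 4.37
position: [678.1, 121.1, 156.5]
orientation: [2.754, 1.509, 0.005]
contact_force: [0.3, 0.3, -0.4]
opening: 0.144
grip_force: 15.0
```

```bash
python3 - <<'E'
from h import *
from plan import plan
plan([(454,-11.5,110,-95.8)])
z=np.load('side0.npz'); I=z['I']; m={k:z[k] for k in z.files if k not in 'ID'}
C=cloud(m,z['D']); hs=cv2.cvtColor(I,cv2.COLOR_BGR2HSV).astype(int)
W=((hs[...,1]<70)&(hs[...,2]>110)); k=np.zeros_like(W);k[195:242,155:275]=1;W&=k
l=cv2.connectedComponentsWithStats(W.astype(np.uint8)); i=1+np.argmax(l[2][1:,4]); W=l[1]==i
R=W&(C[...,2]>15)&(C[...,2]<26);v,u=np.nonzero(R); print(R.sum(),cv2.minAreaRect(C[R][:,:2].astype(np.float32)),np.percentile(C[W][:,2],[2,20,50,90,98]))
P=onplane(m,np.c_[u,v],20)[:,:2]; print(cv2.minAreaRect(P.astype(np.float32)))
# top: orientation by rim band from depth as well
E
```

```text
t 4.37 at [678.1 121.1 156.5] yaw -32.6 tilt 0.21 F [ 0.3  0.3 -0.4] open 0.144 grip 15.0
  call [-11.6, -5.9, 2.3] 31.6 -> [566.  55. 133.]
  call [-13.0, 1.1, 2.3] 31.6 -> [454. -12. 110.]
559 ((437.29693603515625, -11.851966857910156), (106.07816314697266, 261.38812255859375), 85.42149353027344) [-0.31789982  4.3800987   6.98642157 19.65679998 22.40272654]
((436.8471984863281, -15.95709228515625), (108.67945098876953, 259.6634826660156), 84.35731506347656)
```

Call:
move_arm([
  [[0,-2,-1,0,6],[0,-5,-2.5,0,12],[0,-8,-4,0,19],[0,-10.5,-5.2,1,26],[0,-11.6,-5.9,2,31.6]],
])

```text
clock: 4.78
position: [563.5, 53.7, 134.4]
orientation: [3.063, 0.692, 0.003]
contact_force: [0.7, 0.3, -1.2]
opening: 0.145
grip_force: 15.0
```

Call:
move_arm([
  [[0,-3,0.2,0.5,6],[0,-6,0.5,1,13],[0,-9,0.8,1.5,20],[0,-11.5,1,2,26],[0,-13,1.1,2.5,31.4]],
])

```text
clock: 5.2
position: [451.0, -12.4, 108.2]
orientation: [3.137, -0.162, 0.001]
contact_force: [1.0, 0.7, -0.6]
opening: 0.149
grip_force: 15.0
```

Call:
move_arm([
  [[0,0,0,0,0],[0,0,0,0,0],[0,0,0,0,0],[0,0,0,0,0]],
])

```text
clock: 5.53
position: [454.1, -11.3, 108.8]
orientation: [3.138, -0.15, 0.003]
contact_force: [0.0, 0.8, -0.9]
opening: 0.146
grip_force: 15.0
```

```bash
python3 - <<'E'
from h import *
from plan import plan
plan([(453,-12.5,50,-95.5)])
m=bot.camera_model('wrist'); I,D=bot.capture('wrist'); np.savez('w2.npz',I=I,D=D,**{k:np.array(v) for k,v in m.items()})
cv2.imwrite('pics/w2.png',I)
E
```

```text
t 5.53 at [454.1 -11.3 108.8] yaw -95.5 tilt 0.11 F [ 0.   0.8 -0.9] open 0.146 grip 15.0
  call [-0.09, 0.13, 5.88] 0.0 -> [453. -12.  50.]
```

View pics/w2.png

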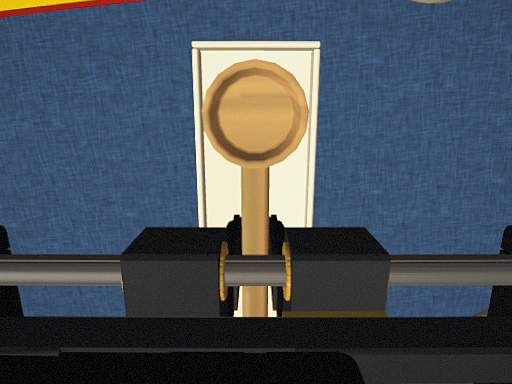

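The spoon is centred in the rest laterally: its bowl is at column 256 and the rest walls are at 196 and 318. It is held level, so I'll lower it.

Call:
move_arm([
  [[0,-0.1,0.1,1.5,0],[0,-0.1,0.1,3.5,0],[0,-0.1,0.1,5.5,0],[0,-0.1,0.1,7.5,0],[0,-0.1,0.1,8.5,0]],
])

```text
clock: 6.0
position: [450.7, -11.9, 20.5]
orientation: [-3.138, 0.151, 0.005]
contact_force: [-1.2, 0.7, -1.3]
opening: 0.145
grip_force: 15.0
```

Call:
move_arm([
  [[0,0,0,0,0],[0,0,0,0,0],[0,0,0,0,0]],
])

```text
clock: 6.25
position: [452.8, -12.5, 23.9]
orientation: [3.138, -0.152, 0.003]
contact_force: [0.2, 0.2, -0.8]
opening: 0.147
grip_force: 15.0
```

```bash
python3 - <<'E'
from h import *
from plan import plan
plan([(453,-12.5,8,-95.5)])
z=np.load('w2.npz'); m={k:z[k] for k in z.files if k not in 'ID'}
P=onplane(m,[[192,42],[320,42],[200,225],[314,225]],20); print(P.round(1)); e=(P[0]+P[1])/2; print('centre from end',e[:2]-130*np.array([np.cos(np.radians(5.5)),-np.sin(np.radians(5.5))]))
E
```

```text
t 6.25 at [452.8 -12.5  23.9] yaw -95.5 tilt 0.11 F [ 0.2  0.2 -0.8] open 0.147 grip 15.0
  call [0.02, 0.0, 1.59] -0.0 -> [453. -12.   8.]
[[573.3  24.4  20. ]
 [564.2 -69.3  20. ]
 [431.6  37.8  20. ]
 [422.5 -57.1  20. ]]
centre from end [439.35293643  -9.94396301]
```

Call:
move_arm([
  [[0,0,0,0.4,0],[0,0,0,0.8,0],[0,0,0,1.2,0],[0,0,0,1.6,0],[0,0,0,1.6,0]],
])

```text
clock: 6.67
position: [450.8, -12.3, 5.7]
orientation: [-3.138, 0.153, 0.003]
contact_force: [-0.5, 0.2, -1.0]
opening: 0.144
grip_force: 15.0
```

Call:
move_arm([
  [[0,0,0,0,0],[0.38,0,0,0,0],[0.38,0,0,0,0],[0.38,0,0,0,0],[0.38,0,0,0,0]],
])

```text
clock: 7.08
position: [451.8, -12.5, 6.9]
orientation: [3.138, -0.153, 0.001]
contact_force: [-0.6, -0.9, 0.0]
opening: 0.358
grip_force: 0.0
```

Call:
move_arm([
  [[0.38,0,0,-2,0],[0.38,0,0,-5,0],[0.38,0,0,-9,0],[0.38,0,0,-13,0],[0.38,0,0,-17,0]],
])

```text
clock: 7.5
position: [451.0, -12.3, 178.4]
orientation: [-3.138, 0.153, 0.0]
contact_force: [1.4, -0.3, 0.1]
opening: 0.378
grip_force: 0.0
```

Call:
move_arm([
  [[0.38,0,0,0,0],[0.38,0,0,0,0],[0.38,0,0,0,0]],
])

```text
clock: 7.75
position: [451.3, -12.4, 176.3]
orientation: [-3.138, 0.153, 0.0]
contact_force: [0.6, 0.4, -0.1]
opening: 0.38
grip_force: 0.0
```

```bash
python3 - <<'E'
from h import *
from plan import plan
plan([(441.8,-336,190,-95.5)])
m=bot.camera_model('wrist'); I,D=bot.capture('wrist'); np.savez('w3.npz',I=I,D=D,**{k:np.array(v) for k,v in m.items()})
cv2.imwrite('pics/w3.png',I)
E
```

```text
t 7.75 at [451.3 -12.4 176.3] yaw -95.6 tilt 0.01 F [ 0.6  0.4 -0.1] open 0.38 grip 0.0
  call [1.1, 16.2, -0.7] -0.0 -> [ 447. -174.  183.]
  call [1.1, 16.1, -0.7] -0.1 -> [ 442. -336.  190.]
```

View pics/w3.png

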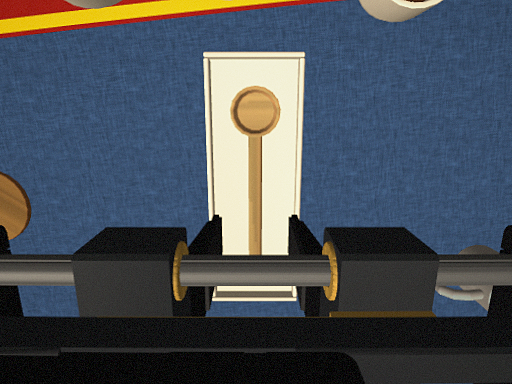

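The spoon lies straight inside the rest, from its bowl at (255,110) to its handle near (255,250), with the rest walls clear around it. Next I'll look at the large lid and the small pot, and check how close the toaster is.

```bash
python3 - <<'E'
from h import *
from plan import plan
plan([(380,-320,220,-95.6)])
z=np.load('top0.npz'); m={k:z[k] for k in z.files if k not in 'ID'}
C=cloud(m,z['D']); t=C[222:280,405:500].reshape(-1,3); t=t[(t[:,2]>40)&(t[:,2]<400)]; print('toaster',t.min(0),t.max(0),np.percentile(t[:,2],[50,90,98]))
E
```

```text
t 7.8 at [450.6 -12.3 175.1] yaw -95.6 tilt 0.15 F [-0.1  0.7 -0.6] open 0.383 grip 0.0
  call [-2.0, 15.7, -2.2] 0.0 -> [ 415. -166.  198.]
  call [-2.0, 15.6, -2.3] 0.0 -> [ 380. -320.  220.]
toaster [ 306.10109063 -675.2498927    40.05467294] [ 478.35364612 -467.8568058   199.81343588] [188.16201993 192.89212669 195.21860342]
```

Call:
move_arm([
  [[0.5,-0.5,3,-0.5,0],[0.5,-1,7,-1,0],[0.5,-1.5,11,-1.5,0],[0.5,-2,15,-2.2,0],[0.5,-2,15.7,-2.2,0]],
])

```text
clock: 8.22
position: [414.7, -170.9, 197.7]
orientation: [3.136, -0.161, -0.003]
contact_force: [-0.4, -0.6, 0.3]
opening: 0.501
grip_force: 0.0
```

Call:
move_arm([
  [[0.5,-0.5,4,-0.5,0],[0.5,-1,8,-1,0],[0.5,-1.5,12,-1.5,0],[0.5,-2,15,-2.2,0],[0.5,-2,15.6,-2.3,0]],
])

```text
clock: 8.63
position: [379.9, -323.1, 220.4]
orientation: [-3.137, 0.16, 0.003]
contact_force: [0.8, 0.3, 0.6]
opening: 0.5
grip_force: 0.0
```

Call:
move_arm([
  [[0.5,0,0,0,0],[0.5,0,0,0,0],[0.5,0,0,0,0],[0.5,0,0,0,0]],
])

```text
clock: 8.97
position: [381.6, -318.4, 220.6]
orientation: [-3.137, 0.15, 0.002]
contact_force: [1.2, 1.1, 0.5]
opening: 0.503
grip_force: 0.0
```

```bash
cat > snap.py <<'E'
from h import *
from plan import plan
import sys
n=sys.argv[1]
plan([])
m=bot.camera_model('wrist'); I,D=bot.capture('wrist'); np.savez(n+'.npz',I=I,D=D,**{k:np.array(v) for k,v in m.items()})
cv2.imwrite(f'pics/{n}.png',I)
E
python3 snap.py w4
```

```text
t 8.97 at [ 381.6 -318.4  220.6] yaw -95.5 tilt 0.1 F [1.2 1.1 0.5] open 0.503 grip 0.0
```

View pics/w4.png

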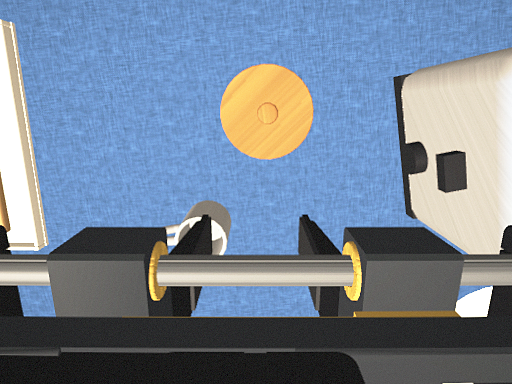

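The large lid's disc is centred near (267,111) and its knob at (267,113). The toaster edge is at column ~400 and the creamer at (205,228), so both are clear.

```bash
cat > lid.py <<'E'
from h import *
import sys
from plan import plan
def lidpos(n,box,rad):
    z=np.load(n+'.npz'); m={k:z[k] for k in z.files if k not in 'ID'}
    I=z['I']; C=cloud(m,z['D']); hs=cv2.cvtColor(I,cv2.COLOR_BGR2HSV).astype(int)
    x0,x1,y0,y1=box; W=(hs[...,0]>4)&(hs[...,0]<28)&(hs[...,1]>70)&(hs[...,2]>60); k=np.zeros_like(W); k[y0:y1,x0:x1]=1; W&=k
    l=cv2.connectedComponentsWithStats(W.astype(np.uint8)); i=1+np.argmax(l[2][1:,4]); W=l[1]==i
    v,u=np.nonzero(W); c,r=cv2.minEnclosingCircle(onplane(m,np.c_[u,v],15)[:,:2].astype(np.float32))
    K=W&(C[...,2]>35)&(C[...,2]<60); v,u=np.nonzero(K); ck,rk=cv2.minEnclosingCircle(onplane(m,np.c_[u,v],45)[:,:2].astype(np.float32)) 
    dz=np.median(C[W&(C[...,2]<25)][:,2])
    print('disc',np.round(c,1),round(r,1),'z',dz.round(1),'knob',np.round(ck,1),round(rk,1),'z',np.median(C[K][:,2]).round(1),'knob median',np.median(C[K][:,:2],0).round(1))
    return c
if __name__=='__main__':
    c=lidpos('w4',(205,330,50,175),52); plan([(*c,70,-95.5)])
E
python3 lid.py
```

```text
disc [ 442.6 -336. ] 52.0 z 16.8 knob [ 443.2 -335.8] 10.8 z 46.4 knob median [ 443.3 -335.8]
t 9.02 at [ 381.6 -318.6  221. ] yaw -95.5 tilt 0.06 F [-0.7  0.3 -0.2] open 0.499 grip 0.0
  call [6.24, 1.15, 15.1] 0.0 -> [ 443. -336.   70.]
```

Call:
move_arm([
  [[0.5,2,0.4,3,0],[0.5,4,0.8,7,0],[0.5,6,1.15,11,0],[0.5,6.25,1.15,14,0],[0.5,6.25,1.15,15,0]],
])

```text
clock: 9.43
position: [440.5, -333.8, 65.3]
orientation: [-3.131, 0.149, 0.012]
contact_force: [-1.0, 0.9, -0.3]
opening: 0.498
grip_force: 0.0
```

Call:
move_arm([
  [[0.5,0,0,0,0],[0.5,0,0,0,0],[0.5,0,0,0,0],[0.5,0,0,0,0]],
])

```text
clock: 9.77
position: [443.7, -338.9, 74.9]
orientation: [3.134, -0.153, 0.006]
contact_force: [0.1, 0.2, 0.4]
opening: 0.499
grip_force: 0.0
```

```bash
python3 -c "
from plan import *
plan([(443,-336,20,-95.5)])"
```

```text
t 9.77 at [ 443.7 -338.9   74.9] yaw -95.6 tilt 0.31 F [0.1 0.2 0.4] open 0.499 grip 0.0
  call [-0.1, -0.28, 5.49] -0.1 -> [ 443. -336.   20.]
```

Call:
move_arm([
  [[0.5,0,0,0.8,0],[0.5,0,0,1.6,0],[0.5,0,0,2.4,0],[0.5,0,0,3,0],[0.5,0,0,3,0]],
])

```text
clock: 10.18
position: [441.1, -336.5, 39.4]
orientation: [-3.135, 0.153, 0.005]
contact_force: [-0.5, -0.0, -0.3]
opening: 0.502
grip_force: 0.0
```

Call:
move_arm([
  [[0.5,0,0,0,0],[0.5,0,0,0,0],[0.5,0,0,0,0],[0.5,0,0,0,0]],
])

```text
clock: 10.52
position: [442.7, -337.8, 42.1]
orientation: [3.137, -0.153, 0.001]
contact_force: [-0.3, 0.4, 0.9]
opening: 0.5
grip_force: 0.0
```

```bash
python3 -c "
from plan import *
plan([(443,-336,20,-95.5)])"
```

```text
t 10.52 at [ 442.7 -337.8   42.1] yaw -95.6 tilt 0.04 F [-0.3  0.4  0.9] open 0.5 grip 0.0
  call [0.01, -0.19, 2.21] -0.1 -> [ 443. -336.   20.]
```

Call:
move_arm([
  [[0.5,0,-0.15,0.6,0],[0.5,0,-0.15,1.2,0],[0.5,0,-0.15,1.8,0],[0.5,0,-0.15,2.2,0],[0.5,0,-0.15,2.2,0]],
])

```text
clock: 10.93
position: [441.6, -335.2, 17.9]
orientation: [-3.136, 0.153, 0.004]
contact_force: [0.2, 1.8, 0.4]
opening: 0.501
grip_force: 0.0
```

Call:
move_arm([
  [[0.5,0,0,0,0],[0,0,0,0,0],[0,0,0,0,0],[0,0,0,0,0],[0,0,0,0,0]],
], force=20)

```text
clock: 11.35
position: [442.8, -336.3, 20.0]
orientation: [3.137, -0.153, 0.001]
contact_force: [-0.6, -0.4, 0.4]
opening: 0.274
grip_force: 0.0
```

Call:
move_arm([
  [[0,0,0,0,0],[0,0,0,0,0],[0,0,0,0,0]],
])

```text
clock: 11.6
position: [442.7, -336.3, 19.9]
orientation: [3.137, -0.153, 0.001]
contact_force: [-0.4, 0.2, 0.4]
opening: 0.231
grip_force: 20.0
```

```bash
python3 -c "
from plan import *
plan([(443,-336,180,-95.5),(555,-100,190,-95.5)])"
```

```text
t 11.6 at [ 442.7 -336.3   19.9] yaw -95.6 tilt 0.03 F [-0.4  0.2  0.4] open 0.231 grip 20.0
  call [0.03, -0.03, -16.01] -0.1 -> [ 443. -336.  180.]
  call [4.4, -12.3, -0.5] 0.0 -> [ 499. -218.  185.]
  call [4.5, -12.3, -0.5] 0.0 -> [ 555. -100.  190.]
```

Call:
move_arm([
  [[0,0,0,-1,0],[0,0,0,-4,0],[0,0,0,-7.5,0],[0,0,0,-11,0],[0,0,0,-14,0]],
])

```text
clock: 12.02
position: [442.6, -336.1, 162.4]
orientation: [3.137, -0.153, 0.002]
contact_force: [0.5, -0.2, -1.1]
opening: 0.225
grip_force: 20.0
```

Call:
move_arm([
  [[0,0,0,0,0],[0,0,0,0,0]],
])

```text
clock: 12.18
position: [443.7, -337.1, 162.8]
orientation: [3.134, -0.153, 0.007]
contact_force: [0.2, 0.1, -1.7]
opening: 0.228
grip_force: 20.0
```

```bash
python3 -c "
from plan import *
plan([(670.3,114.6,165,-95.5)])"
```

```text
t 12.18 at [ 443.7 -337.1  162.8] yaw -95.6 tilt 0.31 F [ 0.2  0.1 -1.7] open 0.228 grip 20.0
  call [6.1, -15.7, -0.1] -0.0 -> [ 519. -187.  164.]
  call [6.0, -15.7, -0.1] -0.0 -> [595. -36. 164.]
  call [6.1, -15.8, -0.0] -0.1 -> [670. 115. 165.]
```

Call:
move_arm([
  [[0,0.8,-2,0,0],[0,2.2,-5.5,0,0],[0,3.5,-9,0,0],[0,4.8,-12.4,0,0],[0,6.1,-15.7,0,0]],
])

```text
clock: 12.6
position: [517.4, -183.5, 157.2]
orientation: [-3.136, 0.153, 0.006]
contact_force: [0.6, -0.6, 0.6]
opening: 0.228
grip_force: 20.0
```

Call:
move_arm([
  [[0,1.3,-3.3,0,0],[0,2.6,-6.6,0,0],[0,3.9,-9.9,0,0],[0,5,-12.8,0,0],[0,6,-15.7,0,0]],
])

```text
clock: 13.02
position: [592.5, -33.3, 157.0]
orientation: [-3.137, 0.152, 0.007]
contact_force: [0.2, 0.3, -0.9]
opening: 0.226
grip_force: 20.0
```

Call:
move_arm([
  [[0,1.3,-3.3,0,0],[0,2.6,-6.6,0,0],[0,3.9,-9.9,0,0],[0,5.2,-13.2,0,0],[0,6.1,-15.8,0,0]],
])

```text
clock: 13.43
position: [668.8, 118.3, 156.6]
orientation: [3.138, -0.151, -0.007]
contact_force: [-0.6, 0.2, -1.0]
opening: 0.229
grip_force: 20.0
```

Call:
move_arm([
  [[0,0,0,0,0],[0,0,0,0,0],[0,0,0,0,0],[0,0,0,0,0],[0,0,0,0,0]],
])

```text
clock: 13.85
position: [668.9, 114.6, 159.1]
orientation: [3.137, -0.155, -0.002]
contact_force: [0.2, -0.8, -0.8]
opening: 0.228
grip_force: 20.0
```

```bash
python3 snap.py w5;python3 -c "
from plan import *
plan([(670.3,114.6,100,-95.5)])"
```

```text
t 13.85 at [668.9 114.6 159.1] yaw -95.7 tilt 0.07 F [ 0.2 -0.8 -0.8] open 0.228 grip 20.0
t 13.9 at [669.1 114.7 159.4] yaw -95.7 tilt 0.03 F [ 0.3  0.4 -0.8] open 0.229 grip 20.0
  call [0.12, 0.0, 5.94] -0.2 -> [670. 115. 100.]
```

View pics/w5.png

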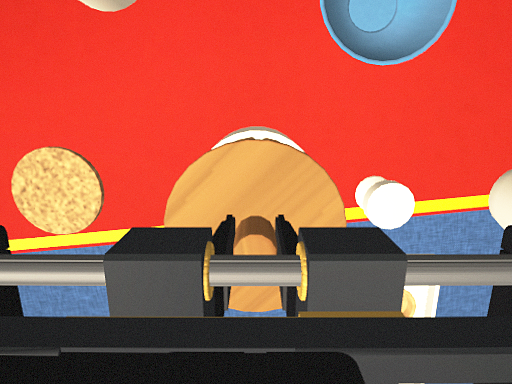

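The lid is held level, with its disc spanning columns 164–346. The pot's rim shows behind it with its apex near (257,127). I'll check the alignment from those edges.

```bash
python3 - <<'E'
from h import *
z=np.load('w5.npz'); m={k:z[k] for k in z.files if k not in 'ID'}; I=z['I']; C=cloud(m,z['D'])
hs=cv2.cvtColor(I,cv2.COLOR_BGR2HSV).astype(int)
def fit(px,zz,r):
    from scipy.optimize import least_squares
    P=onplane(m,px,zz)[:,:2]; s=least_squares(lambda c:np.hypot(*(P-c).T)-r,P.mean(0)-[30,0]); return s.x.round(1),np.abs(s.fun).mean().round(2)
W=(hs[...,1]<70)&(hs[...,2]>110); pts=[]
for u in range(222,294,3):
    v=np.nonzero(W[115:150,u])[0]
    if len(v): pts.append((u,115+v[0]-.5))
print('pot',fit(pts,75,50), 'n',len(pts))
w=(hs[...,0]>8)&(hs[...,0]<28)&(hs[...,1]>70)&(hs[...,2]>60); pts=[]
for u in range(185,326,4):
    v=np.nonzero(w[134:225,u])[0]; 
    if len(v): pts.append((u,134+v[0]-.5))
ll=w[150:215,170:340]; d=C[150:215,170:340][ll]; print('lid top z',np.median(d[:,2]))
A=np.c_[d[:,:2],np.ones(len(d))]; print('slopes',np.linalg.lstsq(A[abs(d[:,2]-np.median(d[:,2]))<4],d[:,2][abs(d[:,2]-np.median(d[:,2]))<4],rcond=None)[0])
for zz in (152,154.5): print('lid',zz,fit(pts,zz,52))
E
```

```text
pot (array([672.2, 114.4]), np.float64(0.58)) n 24
lid top z 155.90424302208737
slopes [-1.88136398e-03  6.90520144e-04  1.57126968e+02]
lid 152 (array([669.2, 115.5]), np.float64(0.53))
lid 154.5 (array([669.4, 115.5]), np.float64(0.56))
```

Call:
move_arm([
  [[0,0.1,0,1,0],[0,0.2,0.08,2.2,0],[0,0.2,0.08,3.5,0],[0,0.2,0.08,4.6,0],[0,0.2,0.08,5.4,0]],
])

```text
clock: 14.32
position: [670.0, 114.8, 102.4]
orientation: [3.137, -0.153, -0.006]
contact_force: [-1.2, 0.6, -1.1]
opening: 0.225
grip_force: 20.0
```

Call:
move_arm([
  [[0,0,0,0,0],[0,0,0,0,0],[0,0,0,0,0],[0,0,0,0,0],[0,0,0,0,0]],
])

```text
clock: 14.73
position: [672.1, 115.1, 106.8]
orientation: [-3.138, 0.153, -0.003]
contact_force: [-0.3, -0.3, -0.8]
opening: 0.227
grip_force: 20.0
```

Call:
move_arm([
  [[0,0,0,0.2,0],[0,0,0,0.4,0],[0,0,0,0.6,0],[0,0,0,0.8,0],[0,0,0,1,0]],
])

```text
clock: 15.15
position: [671.4, 115.0, 95.3]
orientation: [3.138, -0.153, -0.0]
contact_force: [-0.1, -0.6, -0.7]
opening: 0.232
grip_force: 20.0
```

Call:
move_arm([
  [[0,0,0,0,0],[0,0,0,0,0],[0,0,0,0,0],[0,0,0,0,0]],
])

```text
clock: 15.48
position: [671.6, 115.0, 95.8]
orientation: [-3.138, 0.153, -0.0]
contact_force: [0.7, -1.9, -1.2]
opening: 0.225
grip_force: 20.0
```

```bash
python3 -c "
from plan import *
plan([(671,113.7,88,-95.7)])"
```

```text
t 15.48 at [671.6 115.   95.8] yaw -95.6 tilt 0.02 F [ 0.7 -1.9 -1.2] open 0.225 grip 20.0
  call [-0.05, 0.13, 0.78] 0.1 -> [671. 114.  88.]
```

Call:
move_arm([
  [[0,0,0.08,0.1,0],[0,0,0.08,0.2,0],[0,0,0.08,0.3,0],[0,0,0.08,0.4,0],[0,0,0.08,0.4,0]],
])

```text
clock: 15.9
position: [671.2, 114.2, 91.3]
orientation: [3.138, -0.153, -0.001]
contact_force: [-0.5, 0.1, -0.6]
opening: 0.23
grip_force: 20.0
```

Call:
move_arm([
  [[0,0,0,0.05,0],[0,0,0,0.1,0],[0,0,0,0.15,0],[0,0,0,0.2,0],[0,0,0,0.2,0]],
])

```text
clock: 16.32
position: [671.3, 114.2, 89.5]
orientation: [3.138, -0.153, -0.0]
contact_force: [-0.6, -1.1, -1.4]
opening: 0.228
grip_force: 20.0
```

Call:
move_arm([
  [[0,0,0,0.05,0],[0,0,0,0.1,0],[0,0,0,0.15,0],[0,0,0,0.15,0]],
])

```text
clock: 16.65
position: [671.3, 114.2, 88.0]
orientation: [3.138, -0.153, -0.0]
contact_force: [-1.8, 0.2, -1.3]
opening: 0.228
grip_force: 20.0
```

Call:
move_arm([
  [[0,0,0,0.05,0],[0,0,0,0.1,0],[0,0,0,0.1,0]],
])

```text
clock: 16.9
position: [671.4, 114.2, 87.0]
orientation: [3.138, -0.153, -0.0]
contact_force: [0.4, 0.2, -0.6]
opening: 0.228
grip_force: 20.0
```

Call:
move_arm([
  [[0.5,0,0,0,0],[0.5,0,0,0,0],[0.5,0,0,0,0],[0.5,0,0,0,0],[0.5,0,0,0,0]],
])

```text
clock: 17.32
position: [671.6, 114.2, 87.4]
orientation: [-3.138, 0.153, -0.001]
contact_force: [-0.5, -0.5, -0.3]
opening: 0.484
grip_force: 0.0
```

Call:
move_arm([
  [[0.5,0,0,-1,0],[0.5,0,0,-4,0],[0.5,0,0,-7,0],[0.5,0,0,-10,0],[0.5,0,0,-12,0]],
])

```text
clock: 17.73
position: [672.6, 114.3, 212.0]
orientation: [-3.137, 0.153, -0.008]
contact_force: [0.8, 0.6, 0.6]
opening: 0.501
grip_force: 0.0
```

Call:
move_arm([
  [[0.5,0,0,0,0],[0.5,0,0,0,0],[0.5,0,0,0,0]],
])

```text
clock: 17.98
position: [670.8, 114.1, 206.3]
orientation: [3.138, -0.153, -0.002]
contact_force: [-0.3, -0.2, -0.3]
opening: 0.502
grip_force: 0.0
```

```bash
python3 -c "
from plan import *
plan([(605,114,210,-95.6),(382,270,220,-95.5)])"
```

```text
t 17.98 at [670.8 114.1 206.3] yaw -95.6 tilt 0.08 F [-0.3 -0.2 -0.3] open 0.502 grip 0.0
  call [-6.55, 0.65, -0.37] 0.0 -> [605. 114. 210.]
  call [-11.9, -6.7, -0.5] -0.0 -> [494. 192. 215.]
  call [-11.8, -6.7, -0.5] -0.1 -> [382. 270. 220.]
```

Call:
move_arm([
  [[0.5,-2,0.2,-0.3,0],[0.5,-4.5,0.4,-0.3,0],[0.5,-6.5,0.6,-0.3,0],[0.5,-6.5,0.6,-0.3,0],[0.5,-6.5,0.6,-0.3,0]],
])

```text
clock: 18.4
position: [604.8, 114.5, 208.1]
orientation: [3.137, -0.152, -0.005]
contact_force: [0.2, -0.6, -0.4]
opening: 0.498
grip_force: 0.0
```

Call:
move_arm([
  [[0.5,0,0,0,0],[0.5,0,0,0,0],[0.5,0,0,0,0]],
])

```text
clock: 18.65
position: [606.7, 114.5, 209.6]
orientation: [3.138, -0.153, -0.001]
contact_force: [0.5, 0.1, -0.4]
opening: 0.502
grip_force: 0.0
```

```bash
python3 snap.py w6; python3 - <<'E'
from h import *
z=np.load('w6.npz'); m={k:z[k] for k in z.files if k not in 'ID'}; I=z['I']; C=cloud(m,z['D'])
hs=cv2.cvtColor(I,cv2.COLOR_BGR2HSV).astype(int)
W=(hs[...,0]>8)&(hs[...,0]<28)&(hs[...,1]>70)&(hs[...,2]>60)&(np.hypot(C[...,0]-670,C[...,1]-115)<75)&(C[...,2]>60)
l=cv2.connectedComponentsWithStats(W.astype(np.uint8)); i=1+np.argmax(l[2][1:,4]); W=l[1]==i
D=W&(C[...,2]<92); v,u=np.nonzero(D); print(l[2][i],cv2.minEnclosingCircle(onplane(m,np.c_[u,v],82)[:,:2].astype(np.float32)),np.median(C[D][:,2]))
d=C[D]; d=d[abs(d[:,2]-np.median(d[:,2]))<4]; print('slopes',np.linalg.lstsq(np.c_[d[:,:2],np.ones(len(d))],d[:,2],rcond=None)[0][:2])
K=W&(C[...,2]>102); v,u=np.nonzero(K); print('knob',np.median(C[K],0))
E
```

```text
t 18.65 at [606.7 114.5 209.6] yaw -95.6 tilt 0.04 F [ 0.5  0.1 -0.4] open 0.502 grip 0.0
[  190    50   117   120 11029] ((671.497802734375, 115.23817443847656), 51.82627487182617) 83.79238736718116
slopes [0.00150758 0.00022693]
knob [672.42332515 114.43106147 113.58969776]
```

Call:
move_arm([
  [[0.5,-2,-1.2,0,0],[0.5,-4.5,-2.5,0,0],[0.5,-7.5,-4,0,0],[0.5,-10,-5.5,0,0],[0.5,-11.9,-6.7,0,0]],
])

```text
clock: 19.12
position: [492.9, 193.7, 210.1]
orientation: [-3.138, 0.153, 0.001]
contact_force: [-0.9, 0.2, 0.5]
opening: 0.498
grip_force: 0.0
```

Call:
move_arm([
  [[0.5,-2.5,-1.5,0,0],[0.5,-5,-2.9,0,0],[0.5,-8,-4.5,0,0],[0.5,-10.5,-6,0,0],[0.5,-11.9,-6.7,0,0]],
])

```text
clock: 19.53
position: [380.5, 272.5, 210.3]
orientation: [-3.137, 0.15, 0.0]
contact_force: [1.1, 0.6, 0.6]
opening: 0.5
grip_force: 0.0
```

Call:
move_arm([
  [[0.5,0,0,0,0],[0.5,0,0,0,0],[0.5,0,0,0,0],[0.5,0,0,0,0],[0.5,0,0,0,0]],
])

```text
clock: 19.95
position: [383.1, 270.5, 210.1]
orientation: [3.138, -0.155, -0.0]
contact_force: [0.1, 0.4, 0.4]
opening: 0.499
grip_force: 0.0
```

```bash
python3 snap.py w7; python3 - <<'E'
from lid import *
c=lidpos('w7',(200,330,40,200),40); plan([(*c,55,-95.5)])
E
```

```text
t 19.95 at [383.1 270.5 210.1] yaw -95.7 tilt 0.01 F [0.1 0.4 0.4] open 0.499 grip 0.0
disc [445.6 271.2] 39.9 z 16.8 knob [446.2 271.3] 10.7 z 46.4 knob median [446.3 271.3]
t 20.0 at [383.  270.5 210.1] yaw -95.7 tilt 0.02 F [-0.5  0.2  0.1] open 0.504 grip 0.0
  call [6.23, -0.69, 15.51] -0.2 -> [446. 271.  55.]
```

The large lid is seated: its top is at about 82 mm after bias, its slopes are about 0, and it is centred. The small lid is at (446,271).

Call:
move_arm([
  [[0.5,2,-0.2,3,0],[0.5,4.2,-0.45,7,0],[0.5,6.25,-0.7,11,0],[0.5,6.25,-0.7,14,0],[0.5,6.25,-0.7,15.5,0]],
])

```text
clock: 20.42
position: [443.6, 269.7, 49.6]
orientation: [3.134, -0.156, -0.011]
contact_force: [-0.7, -0.4, 0.5]
opening: 0.5
grip_force: 0.0
```

Call:
move_arm([
  [[0.5,0,0,0,0],[0.5,0,0,0,0],[0.5,0,0,0,0],[0.5,0,0,0,0],[0.5,0,0,0,0]],
])

```text
clock: 20.83
position: [446.6, 272.6, 57.5]
orientation: [-3.136, 0.153, -0.006]
contact_force: [1.3, 0.2, -0.3]
opening: 0.5
grip_force: 0.0
```

Call:
move_arm([
  [[0.5,0,0,0,0],[0.5,0,0,0,0],[0.5,0,0,0,0]],
])

```text
clock: 21.08
position: [445.4, 272.1, 55.8]
orientation: [-3.137, 0.152, -0.002]
contact_force: [0.6, 0.0, 0.4]
opening: 0.498
grip_force: 0.0
```

```bash
python3 -c "
from plan import *
plan([(446,271.3,20,-95.5)])"
```

```text
t 21.08 at [445.4 272.1  55.8] yaw -95.6 tilt 0.06 F [0.6 0.  0.4] open 0.498 grip 0.0
  call [0.07, 0.08, 3.58] -0.1 -> [446. 271.  20.]
```

Call:
move_arm([
  [[0.5,0.05,0.08,0.8,0],[0.5,0.05,0.08,1.6,0],[0.5,0.05,0.08,2.4,0],[0.5,0.05,0.08,3.1,0],[0.5,0.05,0.08,3.55,0]],
])

```text
clock: 21.5
position: [444.5, 270.6, 17.7]
orientation: [3.137, -0.153, -0.004]
contact_force: [0.7, -0.7, 0.6]
opening: 0.498
grip_force: 0.0
```

Call:
move_arm([
  [[0.5,0,0,0,0],[0.5,0,0,0,0],[0.5,0,0,0,0],[0,0,0,0,0],[0,0,0,0,0]],
], force=20)

```text
clock: 21.92
position: [446.0, 271.3, 20.2]
orientation: [-3.137, 0.153, -0.001]
contact_force: [-0.0, 0.5, 0.9]
opening: 0.409
grip_force: 0.0
```

Call:
move_arm([
  [[0,0,0,0,0],[0,0,0,0,0],[0,0,0,0,0],[0,0,0,0,0],[0,0,0,0,0]],
])

```text
clock: 22.33
position: [445.7, 271.1, 19.9]
orientation: [-3.138, 0.153, -0.0]
contact_force: [-0.2, -0.0, 2.0]
opening: 0.223
grip_force: 20.0
```

```bash
python3 -c "
from plan import *
plan([(446,271.3,160,-95.5),(547,-149,160,-95.5)])"
```

```text
t 22.33 at [445.7 271.1  19.9] yaw -95.6 tilt 0.01 F [-0.2 -0.   2. ] open 0.223 grip 20.0
  call [0.03, -0.03, -14.01] -0.1 -> [446. 271. 160.]
  call [4.7, 13.6, -0.0] 0.0 -> [480. 131. 160.]
  call [4.7, 13.6, -0.0] 0.0 -> [513.  -9. 160.]
  call [4.7, 13.7, -0.0] 0.0 -> [ 547. -149.  160.]
```

Call:
move_arm([
  [[0,0,0,-1,0],[0,0,0,-4,0],[0,0,0,-7.5,0],[0,0,0,-11,0],[0,0,0,-14,0]],
])

```text
clock: 22.75
position: [445.7, 271.2, 162.5]
orientation: [-3.137, 0.153, -0.002]
contact_force: [1.4, 0.2, -0.3]
opening: 0.225
grip_force: 20.0
```

Call:
move_arm([
  [[0,0.7,2,0,0],[0,1.7,5,0,0],[0,2.7,8,0,0],[0,3.7,11,0,0],[0,4.7,13.6,0,0]],
])

```text
clock: 23.17
position: [479.0, 129.6, 160.3]
orientation: [3.138, -0.153, 0.001]
contact_force: [0.4, -0.0, -1.6]
opening: 0.225
grip_force: 20.0
```

Call:
move_arm([
  [[0,1,2.8,0,0],[0,2,5.6,0,0],[0,3,8.4,0,0],[0,4,11.2,0,0],[0,4.7,13.6,0,0]],
])

```text
clock: 23.58
position: [512.9, -10.6, 160.3]
orientation: [3.138, -0.154, 0.001]
contact_force: [0.6, 1.0, -0.4]
opening: 0.226
grip_force: 20.0
```

Call:
move_arm([
  [[0,1,2.8,0,0],[0,2,5.6,0,0],[0,3,8.4,0,0],[0,4,11.2,0,0],[0,4.7,13.7,0,0]],
])

```text
clock: 24.0
position: [546.4, -151.4, 160.2]
orientation: [3.138, -0.154, 0.001]
contact_force: [-0.8, 0.0, -1.0]
opening: 0.229
grip_force: 20.0
```

Call:
move_arm([
  [[0,0,0,0,0],[0,0,0,0,0],[0,0,0,0,0],[0,0,0,0,0],[0,0,0,0,0]],
])

```text
clock: 24.42
position: [546.0, -148.6, 159.7]
orientation: [-3.138, 0.151, 0.0]
contact_force: [-0.5, 0.6, -0.1]
opening: 0.226
grip_force: 20.0
```

```bash
python3 snap.py w8; python3 - <<'E'
from h import *
z=np.load('w8.npz'); m={k:z[k] for k in z.files if k not in 'ID'}; I=z['I']; C=cloud(m,z['D'])
hs=cv2.cvtColor(I,cv2.COLOR_BGR2HSV).astype(int)
W=(hs[...,1]<70)&(hs[...,2]>110)&(np.hypot(C[...,0]-617,C[...,1]+158)<60)
R=W&(C[...,2]>56)&(C[...,2]<67); v,u=np.nonzero(R); P=onplane(m,np.c_[u,v],60)[:,:2].astype(np.float32)
print(R.sum(),np.median(C[R][:,2]),cv2.minEnclosingCircle(P),cv2.fitEllipse(P), 'px',u.min(),u.max(),v.min(),v.max())
E
```

```text
t 24.42 at [ 546.  -148.6  159.7] yaw -95.5 tilt 0.01 F [-0.5  0.6 -0.1] open 0.226 grip 20.0
1797 61.54551978132963 ((620.8121337890625, -156.21327209472656), 37.75227737426758) ((620.8494262695312, -156.25196838378906), (70.32691955566406, 70.55489349365234), 35.85717010498047) px 210 303 48 145
```

View pics/w8.png

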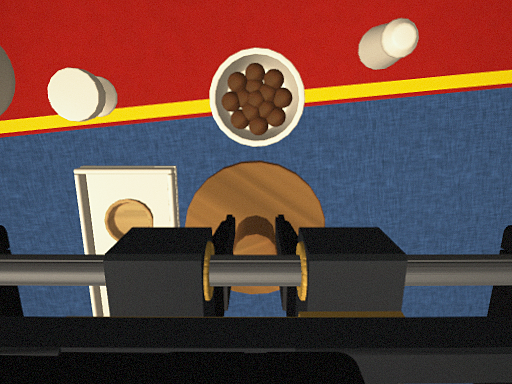

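The small pot's rim is centred near (257,97), the lid is held level below it in the picture, and the spoon is still in the rest at (130,217).

```bash
python3 -c "
from plan import *
plan([(620.5,-156.4,158,-95.5),(620.5,-156.4,95,-95.5)])"
```

```text
t 24.47 at [ 546.  -148.6  159.7] yaw -95.5 tilt 0.01 F [ 0.7 -0.4 -1.4] open 0.226 grip 20.0
  call [7.49, 0.06, 0.17] 0.0 -> [ 620. -156.  158.]
  call [-0.0, 0.0, 6.3] 0.0 -> [ 620. -156.   95.]
```

Call:
move_arm([
  [[0,1.5,0,0,0],[0,3.5,0,0,0],[0,5.5,0,0,0],[0,7,0.05,0.2,0],[0,7.5,0.05,0.2,0]],
])

```text
clock: 24.88
position: [622.2, -156.8, 157.4]
orientation: [-3.138, 0.151, -0.001]
contact_force: [-1.0, 0.1, -0.8]
opening: 0.225
grip_force: 20.0
```

Call:
move_arm([
  [[0,0,0,1.2,0],[0,0,0,2.6,0],[0,0,0,4,0],[0,0,0,5.3,0],[0,0,0,6.3,0]],
])

```text
clock: 25.3
position: [618.8, -156.9, 91.4]
orientation: [-3.137, 0.153, 0.006]
contact_force: [-0.9, 0.1, -0.6]
opening: 0.226
grip_force: 20.0
```

Call:
move_arm([
  [[0,0,0,0,0],[0,0,0,0,0],[0,0,0,0,0],[0,0,0,0,0],[0,0,0,0,0]],
])

```text
clock: 25.72
position: [621.5, -157.7, 95.9]
orientation: [3.137, -0.153, 0.003]
contact_force: [0.2, -0.5, -0.5]
opening: 0.228
grip_force: 20.0
```

Call:
move_arm([
  [[0,0,0,0.3,0],[0,0,0,0.6,0],[0,0,0,0.9,0],[0,0,0,1.2,0],[0,0,0,1.2,0]],
])

```text
clock: 26.13
position: [620.1, -157.3, 81.5]
orientation: [-3.137, 0.153, 0.003]
contact_force: [0.6, 0.0, -0.3]
opening: 0.227
grip_force: 20.0
```

Call:
move_arm([
  [[0,0,0,0,0],[0,0,0,0,0],[0,0,0,0,0],[0,0,0,0,0]],
])

```text
clock: 26.47
position: [620.9, -157.5, 82.8]
orientation: [3.138, -0.153, 0.0]
contact_force: [1.1, 0.6, 0.5]
opening: 0.225
grip_force: 20.0
```

```bash
python3 -c "
from plan import *
plan([(620.5,-156.4,72,-95.5)])"
```

```text
t 26.47 at [ 620.9 -157.5   82.8] yaw -95.6 tilt 0.02 F [1.1 0.6 0.5] open 0.225 grip 20.0
  call [-0.05, -0.11, 1.08] -0.1 -> [ 620. -156.   72.]
```

Call:
move_arm([
  [[0,-0.05,-0.1,0.15,0],[0,-0.05,-0.1,0.3,0],[0,-0.05,-0.1,0.45,0],[0,-0.05,-0.1,0.6,0],[0,-0.05,-0.1,0.6,0]],
])

```text
clock: 26.88
position: [620.0, -156.3, 76.1]
orientation: [-3.138, 0.153, 0.001]
contact_force: [-0.7, 1.0, -0.1]
opening: 0.225
grip_force: 20.0
```

Call:
move_arm([
  [[0,0,0,0.05,0],[0,0,0,0.1,0],[0,0,0,0.15,0],[0,0,0,0.2,0],[0,0,0,0.2,0]],
])

```text
clock: 27.3
position: [620.3, -156.4, 74.5]
orientation: [-3.138, 0.153, 0.0]
contact_force: [-0.1, -0.1, -1.7]
opening: 0.225
grip_force: 20.0
```

Call:
move_arm([
  [[0,0,0,0.05,0],[0,0,0,0.1,0],[0,0,0,0.15,0],[0,0,0,0.2,0],[0,0,0,0.2,0]],
])

```text
clock: 27.72
position: [620.3, -156.4, 72.5]
orientation: [-3.138, 0.153, 0.0]
contact_force: [0.2, -0.1, -0.3]
opening: 0.226
grip_force: 20.0
```

Call:
move_arm([
  [[0,0,0,0.05,0],[0,0,0,0.05,0],[0,0,0,0.05,0]],
])

```text
clock: 27.97
position: [620.3, -156.5, 72.1]
orientation: [3.138, -0.153, -0.0]
contact_force: [0.9, -0.0, -0.8]
opening: 0.227
grip_force: 20.0
```

Release, rise, and back off so the camera sees the lid.

Call:
move_arm([
  [[0.5,0,0,0,0],[0.5,0,0,0,0],[0.5,0,0,0,0],[0.5,0,0,0,0],[0.5,0,0,0,0]],
])

```text
clock: 28.38
position: [620.5, -156.5, 72.3]
orientation: [3.138, -0.153, 0.0]
contact_force: [0.0, -0.2, -0.4]
opening: 0.483
grip_force: 0.0
```

Call:
move_arm([
  [[0.5,0,0,-1,0],[0.5,0,0,-4,0],[0.5,0,0,-7,0],[0.5,0,0,-10,0],[0.5,0,0,-13,0]],
])

```text
clock: 28.8
position: [620.3, -156.4, 204.4]
orientation: [3.138, -0.153, 0.001]
contact_force: [0.5, 0.3, -0.3]
opening: 0.501
grip_force: 0.0
```

Call:
move_arm([
  [[0.5,-2,0,0,0],[0.5,-4,-1,0,0],[0.5,-6.5,-3,0,0],[0.5,-8,-5,0,0],[0.5,-9,-6,0,0]],
])

```text
clock: 29.22
position: [535.5, -86.5, 203.0]
orientation: [-3.138, 0.152, -0.001]
contact_force: [-0.2, -0.3, 0.5]
opening: 0.498
grip_force: 0.0
```

Call:
move_arm([
  [[0.5,0,0,0,0],[0.5,0,0,0,0],[0.5,0,0,0,0],[0.5,0,0,0,0],[0.5,0,0,0,0]],
])

```text
clock: 29.63
position: [537.2, -88.7, 202.1]
orientation: [3.138, -0.154, -0.0]
contact_force: [0.4, 0.2, 0.0]
opening: 0.498
grip_force: 0.0
```

```bash
python3 snap.py w9; python3 - <<'E'
from h import *
z=np.load('w9.npz'); m={k:z[k] for k in z.files if k not in 'ID'}; I=z['I']; C=cloud(m,z['D'])
hs=cv2.cvtColor(I,cv2.COLOR_BGR2HSV).astype(int)
W=(hs[...,0]>4)&(hs[...,0]<28)&(hs[...,1]>70)&(hs[...,2]>60)
L=W&(np.hypot(C[...,0]-620.5,C[...,1]+156)<60)&(C[...,2]>50)
D=L&(C[...,2]<77); v,u=np.nonzero(D); print('lid',cv2.minEnclosingCircle(onplane(m,np.c_[u,v],67)[:,:2].astype(np.float32)),'top z',np.median(C[D][:,2]))
d=C[D]; d=d[abs(d[:,2]-np.median(d[:,2]))<4]; print('slopes',np.linalg.lstsq(np.c_[d[:,:2],np.ones(len(d))],d[:,2],rcond=None)[0][:2])
T,Dt=bot.capture('top'); mt=bot.camera_model('top'); Ct=cloud(mt,Dt)
cv2.imwrite('pics/top9.png',cv2.resize(T[100:280,120:400],None,fx=2.8,fy=2.8,interpolation=cv2.INTER_CUBIC))
E
```

```text
t 29.63 at [537.2 -88.7 202.1] yaw -95.6 tilt 0.01 F [0.4 0.2 0. ] open 0.498 grip 0.0
lid ((620.2905883789062, -155.5206298828125), 40.18315887451172) top z 68.78994559094988
slopes [ 0.00044867 -0.00020183]
```

View pics/w9.png

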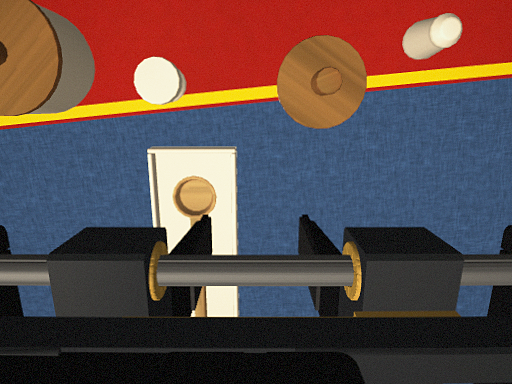

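Both lids are seated and level: the small one at (322,82), with its top at 67 mm after bias, and the large one at the upper left. The spoon lies in the rest, with its bowl at (195,196).

```bash
python3 -c "
from plant import bot
print(bot.finish_job())"
```

```text
the job is handed in; nothing more can be done
None
```

The job is handed in at about 30 s of the 72 s allowed: the spoon lies flat in the rest, and both pots wear their own lids, seated level and centred by the last camera measurements; no verdict was returned.

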